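# Hang the pipette on the carousel

## Task

Turn the pipette carousel by its knob until the empty fork stands over the red mark on the foot, then take the pipette with the red button from its bench stand, slide it into that fork and lower it until you feel the sprung fork take it, without pressing hard, and only then let go, so that it hangs upright and seated without being dropped. Leave the carousel with that fork over the mark, and do not disturb the two reagent bottles and the beaker.

Things in the scene. Friction and masses are not known exactly. Their poses are not given: they have to be found in the camera images.
- carousel: Fixed round foot of the pipette carousel, white, 160 mm across. Origin: on its vertical turning axis, at the bench top. A red mark (30 x 8 mm) on the foot lies in the direction of this body's own -x axis. A glass wall shelf overhangs the bench from about x = 0.65 m backward, about 0.55 m up: keep the arm in front of it.
- carousel_head (a joint): Angle of the turning head about the vertical axis, rad, anticlockwise seen from above; at 0 the empty fork stands over the red mark. Starts between 0.6 and 1.3, turns from -3.1 to 3.1; dry friction of 0.15 N m holds it where it is left. Four forks 90 degrees apart, three with pipettes fixed in them (part of the head; tops up to 221 mm above the bench, 90 mm from the axis).
- knob_grip (a point): Centre of the blue bar knob on top of the head, on the turning axis: a bar 48 mm long, 14 mm thick and 30 mm tall. Long direction: the point's own x axis. The empty fork lies in the point's -x direction. Height 185 mm.
- fork_nominal (a point): Seat centre of the empty fork as drawn: 90 mm from the axis, on the seat surface, 125 mm high; turns with the head, its -x pointing outward to the fork's open end. The real fork is clamped by hand on its rod: its true height is anywhere from 10 mm below to 10 mm above this point and is not reported; it is right in the level directions. The fork is sprung: it gives 1 mm per 4 N, 6 mm at most.
- pipette_grip (a point): Centre of the pipette's white round handle, 26 mm in diameter, 46 mm above the collar's underside; the place to grip. z is the pipette's axis, upward. Handle from 8 to 75 mm above the collar's underside, button to 92 mm. A small finger rest juts 32 mm from the axis in the -x direction, 60 to 73 mm above the collar's underside. Weight about 130 g.
- pipette_collar (a point): Centre of the underside of the pipette's grey collar (32 mm in diameter, 8 mm high). Below it the shaft is 14 mm in diameter for 52 mm, then tapers to 7 mm at the tip, 95 mm below the collar.
- stand: Fixed clear bench stand, 80 x 80 mm foot, origin in the centre of its underside. The pipette hangs by its collar over the origin in the top plate (8 mm thick, upper face 110 mm above the bench): a slot 20 mm wide that is open toward the stand's own +y side, where the plate ends 26 mm from the origin. Lifted a little, the pipette comes out sideways in +y; an upright panel stands on the -y side.
- clear_bottle_mid (a point): Middle of a clear reagent bottle with blue cap, 56 mm in diameter, 100 mm tall; bystander.
- amber_bottle_mid (a point): Middle of a small amber reagent bottle with white cap, 48 mm in diameter, 86 mm tall; bystander.
- beaker_mid (a point): Middle of a small glass beaker, 45 mm in diameter, 58 mm tall; bystander.
- pipette: The pipette with the red button; origin as point pipette_collar.
- fork_mouth (a point): Open end of the empty fork as drawn, 26 mm outward of fork_nominal, same height and axes (true height equally unknown). Grey U-fork, 44 mm wide, 8 mm thick; slot 18 mm wide, open outward, ending 12 mm past the seat centre. A lip 4 mm high round the seat leaves a recess 37 mm square for the pipette's collar, so the collar must pass in above the lip and then go down.

How it is judged:
By the outcome, as a careful person would: the job done as asked, in the order asked, and still so for the second after the job is handed in, with the robot touching nothing.
It also fails if it takes over 51 s, if anything falls off the work surface, if the arm or the gripper's body presses on something with over 40 N, if the wrist force passes 120 N, or if a joint passes its speed limit or range.

## Robot

A 6-joint arm with a two-finger parallel gripper is mounted at the origin on a cart in front of the work surface, level with it; the furniture and walls round the work are solid. World frame = base frame: x ahead of the robot, y to its left, z up, the work surface at z = 0. Lengths are in m, angles in degrees, forces in N, time in s.
With the tool pointing down it reaches from about 0.35 to 0.8 m from the base axis. Payload 7.3 kg.
Tool frame: the origin (TCP) lies at the centre of the arm's flange, where the gripper is bolted on; the fingertips stand 173 mm ahead of it and the grasp point (between the pads) lies 155 mm ahead of it; z points along the fingers, y is the line along which they close (so a half turn about z gives the same grasp; the last joint's range is limited). The gripper opens to 85 mm and grips with 20 to 120 N. Pads are 22 mm wide; open, the fingers measure 114 mm over their backs; the gripper's body (76 mm by 85 mm) begins 54 mm behind the grasp point. The pads swing forward as they close: fully open they stand 13 mm farther back than shut.
Start: joints at [65.088, 19.595, 87.324, -0, 73.075, -8.365], TCP at [0.149, 0.503, 0.405] pointing down, gripper open.
Joint ranges: [-145.02, 145.02], [-44.19, 115.74], [2.07, 154.8], [-57.11, 237.11], [16.16, 152.29], [-177.93, 177.93]. Speed limits (degrees/s): [147.25, 147.25, 180, 180, 180, 180].

## Interface

Orientations are given as [roll, pitch, yaw] about the fixed x, y, z axes, in that order (R = Rz(yaw) Ry(pitch) Rx(roll)).
In Python, from cell import readout, viewer, workorder gives the robot as it stands. The module is installed in compiled form; this text tells all that it offers.
- The arm moves only by the shell command python3 -m handwheel 'ROWS'. ROWS is JSON, a list of rows, each a list of 7 numbers: the finger opening in mm, from 0 to 85.4, then the shift along the world's x, y, z in mm, then the turn, a rotation vector about the world's x, y, z in rad. In form: [[grip, x, y, z, wx, wy, wz], ...]. A call has 1 to 8 rows; each row is the pose to reach, as a shift and turn from the pose commanded when the call began; what a row does not reach only later rows make up. A row lasts 1/12 s, in which the tool goes at most 41.7 mm and 7.16 degrees, less where a joint would pass 70% of its speed; a pose out of reach is approached as far as the arm can. A call with a gripper value outside its range is refused whole. The fingers move at their own pace and stop on an object; the grip force is fixed at half the most. Time passes only in rows, so rows that repeat a pose let the fingers close. It gives the time, the measured TCP pose, the force, the opening and the grip force at its end, in the units of the state.
- readout.sense(): the state, without advancing time (a new reading comes with each control period).
- viewer.grab_frame(name): name is "scene" or "side" or "wrist"; returns a dict with "pixels" (480x640x3 uint8, blue, green, red), "depth" (480x640 float32, m along the optical axis (not along the pixel's ray), 0 where there is no reading), "mtx" (3x3 intrinsics, pixels), "pose" (4x4, takes a point from camera to world coordinates); the wrist camera has in their place "T_tool_cam" (4x4, takes a point from camera to tool coordinates, whose origin is the TCP and whose axes are the flange's). Camera axes: x right, y down, z forward; pixel columns grow to the right and rows downward; lengths in m; the calibration is good to about 2 mm. A picture is of the moment at which its call begins: read the wrist's pose just before it.
- workorder.sign_off(): hands the job in; it is judged then, once.
The state is a dict: "clock": time; "joints": joint angles; "qd": joint speeds; "effort": joint torques, N m; "tool_pos": TCP position; "eef_rot": TCP orientation; "force": force on the tool from outside, world axes, zero at the start; "moment": the same for the moment, N m; "opening": finger opening in m; "finger_force": force on a finger pad.
Only numpy, scipy, OpenCV 4.12 (cv2) and the standard library are available. Lean on these libraries where they do the work, as an engineer would, in place of code of your own. Each camera call takes 0.05 s, during which the arm holds its last target. There are 200 camera calls.

## Working session

There is one attempt and no reset: what is moved stays moved. The work goes in short steps, Python scripts to look and compute and a shell command to move; the robot and the scene stay as the last step left them, time stands still between calls to the robot, and variables do not carry over. Pictures are saved under pics/ and viewed, at most 11 in all, crops included, and the job is handed in when it is done.

```bash
mkdir -p pics; python3 - <<'E'
from cell import readout, viewer
import cv2, numpy as np, pickle
print(readout.sense())
fs={}
for n in ("scene","side"):
    f=viewer.grab_frame(n); fs[n]=f
    cv2.imwrite(f"pics/{n}0.png",f["pixels"]); print(n,f["mtx"].tolist(),f["pose"].round(3).tolist())
pickle.dump(fs,open("f0.pkl","wb"))
E
```

```text
{'clock': 0.0, 'joints': array([ 6.50889729e+01,  1.96367233e+01,  8.73754163e+01, -8.10761384e-04,
        7.30743073e+01, -8.36548844e+00]), 'qd': array([ 0.03180299, -0.03064317, -0.00594176, -0.04245271,  0.01887478,
       -0.12152419]), 'effort': array([-1.41609777e-03, -4.33681977e+01, -2.46007454e+01, -2.22025087e-04,
        7.85943645e-03, -7.70365455e-05]), 'tool_pos': array([0.14943792, 0.50315182, 0.40403421]), 'eef_rot': array([-1.79914360e+02, -1.18098716e-02,  1.63454689e+02]), 'force': array([-0.06061228, -0.3650688 ,  0.43507104]), 'moment': array([ 0.03339016, -0.00880809, -0.04767013]), 'finger_force': 0.0, 'opening': 0.08554736483358093}
scene [[593.1651107850557, 0.0, 312.98150447647225], [0.0, 593.1651107850557, 246.77960661310428], [0.0, 0.0, 1.0]] [[0.458, -0.497, 0.737, -0.386], [-0.889, -0.274, 0.368, -0.473], [0.019, -0.823, -0.567, 0.799], [0.0, 0.0, 0.0, 1.0]]
side [[433.91255333981445, 0.0, 320.20938760441845], [0.0, 433.91255333981445, 245.29270293998636], [0.0, 0.0, 1.0]] [[0.88, -0.269, 0.392, 0.121], [-0.475, -0.463, 0.749, -0.694], [-0.02, -0.845, -0.535, 0.623], [0.0, 0.0, 0.0, 1.0]]
```

View pics/scene0.png

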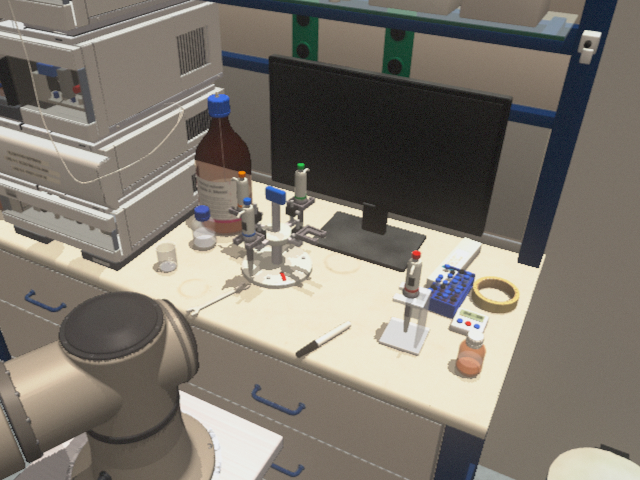

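View pics/side0.png

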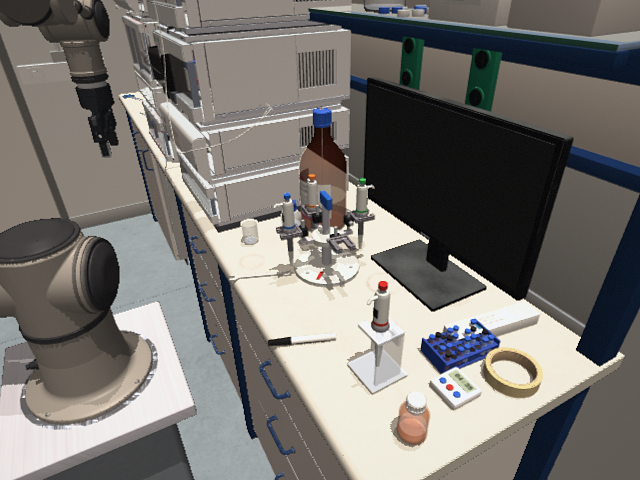

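The scene view shows the blue knob at (276,195), empty fork at (313,236), red mark at (283,276), red button at (416,255) and stand foot at (405,335). In the side view they are at (326,201), (343,242), (320,275), (382,287) and (377,368).

```bash
cat > h.py <<'E'
import numpy as np, cv2, pickle
def cloud(f,T=None):
    T=f["pose"] if T is None else T
    d=f["depth"]; v,u=np.mgrid[:480,:640]; K=f["mtx"]
    P=np.stack([(u-K[0,2])/K[0,0]*d,(v-K[1,2])/K[1,1]*d,d,np.ones_like(d)],-1)@T.T
    P=P[...,:3]; P[d<=0]=np.nan; return P
def hsv(f): return cv2.cvtColor(f["pixels"],cv2.COLOR_BGR2HSV)
def red(H): return ((H[...,0]<8)|(H[...,0]>172))&(H[...,1]>170)&(H[...,2]>90)
def blue(H): return (H[...,0]>100)&(H[...,0]<125)&(H[...,1]>150)&(H[...,2]>60)
def ray(f,u,v,z,T=None):
    T=f["pose"] if T is None else T
    d=T[:3,:3]@np.linalg.solve(f["mtx"],[u,v,1]); o=T[:3,3]; return o+d*(z-o[2])/d[2]
def tri(obs): # [(T,K,u,v)]
    A=np.zeros((3,3)); b=np.zeros(3)
    for T,K,u,v in obs:
        d=T[:3,:3]@np.linalg.solve(K,[u,v,1]); d/=np.linalg.norm(d); M=np.eye(3)-np.outer(d,d); A+=M; b+=M@T[:3,3]
    return np.linalg.solve(A,b)
E
python3 - <<'E'
from h import *
fs=pickle.load(open("f0.pkl","rb"))
win={"scene":{"knob":(262,180,292,205,blue),"mark":(270,265,295,285,red),"btn":(405,247,427,262,red)},
"side":{"knob":(318,188,336,214,blue),"mark":(310,265,332,284,red),"btn":(374,278,392,294,red)}}
obs={}
for n,f in fs.items():
    P=cloud(f);H=hsv(f)
    for k,(a,b,c,d,m) in win[n].items():
        M=np.zeros((480,640),bool);M[b:d,a:c]=m(H)[b:d,a:c]
        v,u=np.nonzero(M);Q=P[M]
        print(n,k,len(u),u.mean().round(1),v.mean().round(1),np.nanmedian(Q,0).round(3),"top",np.nanpercentile(Q[:,2],95).round(3))
        if k=="mark": print("  ray",ray(f,u.mean(),v.mean(),.012))
        if k=="knob":
            T=Q[Q[:,2]>np.nanmax(Q[:,2])-.006][:,:2]; c_=T.mean(0); w,V=np.linalg.eigh(np.cov((T-c_).T)); print("  knobtop",c_,np.degrees(np.arctan2(V[1,1],V[0,1])),np.sqrt(w),len(T))
        obs.setdefault(k,[]).append((f["pose"],f["mtx"],u.mean(),v.mean()))
for k in obs: print(k,tri(obs[k]).round(4))
for n,f in fs.items():
    P=cloud(f); x,y,z=P[...,0],P[...,1],P[...,2]
    print(n,"bench z",np.nanmedian(z[(abs(x-.45)<.1)&(abs(y)<.3)&(abs(z)<.02)]))
    cv2.imwrite(f"pics/crop_{n}.png",0) if 0 else None
a=fs["scene"]["pixels"][150:300,220:350]; b=fs["scene"]["pixels"][240:390,365:495]
c=fs["side"]["pixels"][160:310,270:400]; d=fs["side"]["pixels"][275:425,335:465]
cv2.imwrite("pics/crops.png",cv2.resize(np.vstack([np.hstack([a,b]),np.hstack([c,d])]),None,fx=2,fy=2,interpolation=cv2.INTER_CUBIC)[:600])
E
```

```text
scene knob 64 275.4 190.4 [0.537 0.078 0.199] top 0.202
  knobtop [0.53741742 0.07832841] 83.57904449018329 [0.00319635 0.0125693 ] 59
scene mark 17 282.6 275.8 [0.502 0.043 0.015] top 0.018
  ray [0.50474198 0.04428106 0.012     ]
scene btn 31 416.0 253.1 [ 0.459 -0.254  0.202] top 0.204
side knob 157 325.5 199.8 [0.537 0.069 0.192] top 0.201
  knobtop [0.53979285 0.07639654] 83.8263025396637 [0.00331042 0.01434505] 63
side mark 19 319.3 274.9 [0.502 0.043 0.016] top 0.017
  ray [0.50393673 0.04642533 0.012     ]
side btn 63 382.7 285.0 [ 0.459 -0.256  0.201] top 0.203
knob [0.5439 0.0815 0.19  ]
mark [0.5019 0.0427 0.0148]
btn [ 0.4623 -0.2529  0.1987]
scene bench z 0.000835302170787311
side bench z 0.0003760239589854497
```

View pics/crops.png

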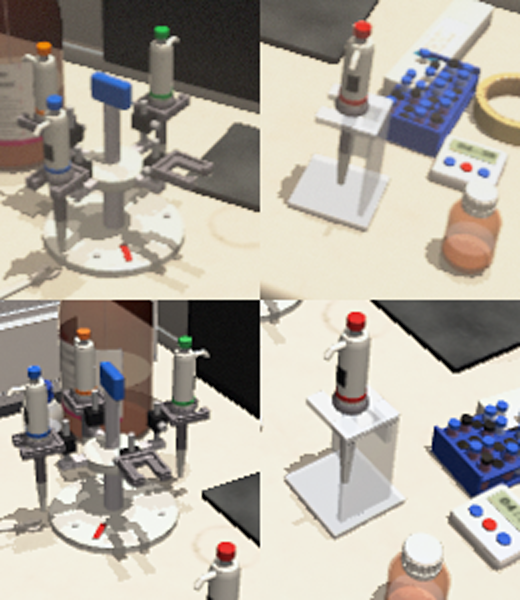

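The crops show the knob bar, the empty fork pointing toward -y, the mark toward the robot, and the stand with its slot and panel. Next I'll fit the foot circle, fork direction, pipette axis, stand plate and obstacles from depth.

```bash
cat > fit.py <<'E'
from h import *
from scipy.optimize import least_squares
def analyse(fs):
    Ps={n:cloud(f) for n,f in fs.items()}; Hs={n:hsv(f) for n,f in fs.items()}
    ax0=np.array([.540,.077]); pp=np.array([.461,-.254])
    for n in fs:
        P=Ps[n];H=Hs[n]; x,y,z=P[...,0],P[...,1],P[...,2]; r=np.hypot(x-ax0[0],y-ax0[1])
        M=(r<.1)&(z>.006)&(z<.03); Q=P[M][:,:2]
        hull=cv2.convexHull(Q.astype(np.float32))[:,0]
        s=least_squares(lambda p:np.hypot(hull[:,0]-p[0],hull[:,1]-p[1])-.08,ax0,loss="soft_l1",f_scale=.002).x
        print(n,"foot centre",s.round(4),"n",M.sum(),"z",np.median(P[M][:,2]).round(3))
        # empty fork: grey points 100..145mm high, r 65..120, direction toward -y
        M=(r>.068)&(r<.122)&(z>.105)&(z<.145)&(y<ax0[1]-.02)
        ang=np.degrees(np.arctan2(y-ax0[1],x-ax0[0]))
        M&=(ang<-60)&(ang>-140)
        Q=P[M]; print("  fork",len(Q),Q.mean(0).round(4),"ang mid",((np.percentile(ang[M],1)+np.percentile(ang[M],99))/2).round(1),"z pct",np.percentile(Q[:,2],[5,50,90]).round(4))
        for lo,hi in((.12,.14),(.14,.165),(.165,.185),(.187,.21)):
            M=(np.hypot(x-pp[0],y-pp[1])<.045)&(z>lo)&(z<hi); Q=P[M]
            if len(Q)>8:
                s=least_squares(lambda p:np.hypot(Q[:,0]-p[0],Q[:,1]-p[1])-p[2],[*pp,.013],loss="soft_l1",f_scale=.001).x
                d=Q[:,:2]-s[:2]; k=np.argmax(np.hypot(*d.T)); print("  pip",lo,len(Q),s.round(4),"far",d[k].round(3),np.degrees(np.arctan2(d[k,1],d[k,0])).round(0))
        for lo,hi in((.1,.118),(.003,.02)):
            M=(np.hypot(x-pp[0],y-pp[1])<.075)&(z>lo)&(z<hi)
            R=cv2.minAreaRect((P[M][:,:2]*1000).astype(np.float32)); print("  plate",lo,M.sum(),np.round(R[0],1),np.round(R[1],1),round(R[2],1),np.median(z[M]).round(4), cv2.boxPoints(R).round().tolist())
if __name__=="__main__": analyse(pickle.load(open("f0.pkl","rb")))
E
python3 fit.py
```

```text
scene foot centre [0.5377 0.081 ] n 2097 z 0.014
  fork 316 [ 0.5276 -0.0115  0.1237] ang mid -98.1 z pct [0.1171 0.1243 0.1281]
  pip 0.12 126 [ 0.4613 -0.2517  0.0127] far [-0.014 -0.01 ] -144.0
  pip 0.14 158 [ 0.4601 -0.2522  0.012 ] far [-0.015  0.004] 166.0
  pip 0.165 161 [ 0.4573 -0.2522  0.0103] far [-0.029 -0.004] -172.0
  pip 0.187 80 [ 0.4606 -0.2518  0.0059] far [-0.004 -0.01 ] -113.0
  plate 0.1 549 [ 460.2 -255. ] [60.8 58.2] 2.4 0.11 [[429.0, -227.0], [431.0, -285.0], [492.0, -283.0], [489.0, -225.0]]
  plate 0.003 1126 [ 453.7 -256.3] [142.1 135.7] 82.7 0.0081 [[377.0, -318.0], [512.0, -335.0], [530.0, -194.0], [395.0, -177.0]]
side foot centre [0.5399 0.0782] n 1774 z 0.014
  fork 272 [ 0.5296 -0.013   0.1236] ang mid -96.5 z pct [0.1177 0.1238 0.1278]
  pip 0.12 137 [ 0.4622 -0.2533  0.0129] far [ 0.001 -0.015] -87.0
  pip 0.14 186 [ 0.4622 -0.2529  0.0132] far [-0.013 -0.008] -150.0
  pip 0.165 229 [ 0.4602 -0.2545  0.0112] far [-0.03  -0.003] -175.0
  pip 0.187 96 [ 0.4615 -0.2542  0.006 ] far [-0.006 -0.006] -134.0
  plate 0.1 739 [ 462. -257.] [58.1 60.2] 2.7 0.1098 [[432.0, -228.0], [434.0, -288.0], [492.0, -286.0], [490.0, -226.0]]
  plate 0.003 1003 [ 445.2 -261. ] [ 95.  103.4] 24.6 0.008 [[380.0, -234.0], [423.0, -328.0], [510.0, -288.0], [467.0, -194.0]]
```

```bash
python3 - <<'E'
from h import *
fs=pickle.load(open("f0.pkl","rb"))
for n,f in fs.items():
    P=cloud(f).reshape(-1,3); a=np.array([.15,.5]);b=np.array([.54,.08])
    t=np.clip((P[:,:2]-a)@(b-a)/((b-a)@(b-a)),0,1); d=np.linalg.norm(P[:,:2]-a-t[:,None]*(b-a),axis=1)
    for lo in(.05,.2,.4,.6,.8,.95):
        M=(P[:,2]>.15)&(P[:,2]<.6)&(d<.13)&(t>=lo)&(t<lo+.2)
        if M.any(): print(n,lo,M.sum(),"zmax",np.nanmax(P[M][:,2]).round(3),"dmin",d[M].min().round(3))
    M=(P[:,2]>.225)&(P[:,2]<.5)&(np.hypot(P[:,0]-.54,P[:,1]-.08)<.22); 
    if M.any(): print(n,"tall near",P[M].min(0).round(3),P[M].max(0).round(3))
E
```

```text
scene 0.05 855 zmax 0.565 dmin 0.094
scene 0.2 9642 zmax 0.573 dmin 0.0
scene 0.4 9595 zmax 0.573 dmin 0.0
scene 0.6 89 zmax 0.361 dmin 0.034
scene 0.8 924 zmax 0.22 dmin 0.0
scene 0.95 1539 zmax 0.55 dmin 0.0
scene tall near [ 0.426 -0.056  0.225] [0.744 0.294 0.413]
side 0.05 3059 zmax 0.587 dmin 0.0
side 0.2 2073 zmax 0.587 dmin 0.0
side 0.4 8591 zmax 0.577 dmin 0.0
side 0.6 68 zmax 0.361 dmin 0.033
side 0.8 680 zmax 0.219 dmin 0.0
side 0.95 1130 zmax 0.549 dmin 0.0
side tall near [ 0.422 -0.05   0.225] [0.741 0.289 0.411]
```

```bash
python3 - <<'E'
from h import *
fs=pickle.load(open("f0.pkl","rb"))
P=np.vstack([cloud(f).reshape(-1,3) for f in fs.values()])
print("max z (cm) per 4cm cell, x .1...78 columns; points .03<z<.6")
for y in np.arange(.56,-.4,-.04):
    r=[]
    for x in np.arange(.1,.78,.04):
        M=(abs(P[:,0]-x)<.02)&(abs(P[:,1]-y)<.02)&(P[:,2]>.03)&(P[:,2]<.62)
        r.append("%3d"%(np.percentile(P[M][:,2],98)*100) if M.sum()>4 else "  .")
    print("%5.2f"%y," ".join(r))
E
```

```text
max z (cm) per 4cm cell, x .1...78 columns; points .03<z<.6
 0.56   .  27  33   .   .  43  50  51  53   .   .   .   .   .   .   .   .
 0.52  51   .  40  57   .  28  54  56  45   .  52   .   .   .   .   .   .
 0.48  53  53  57  57   .  54  55  51  45  52   .   .   .   .   .   .   .
 0.44  34  54  57  56   .  52  56  52  52   .   .   .   .   .   .   .   .
 0.40   .  57  58   .   .  35  56  52  52  50  50  50  50  51  51  50  49
 0.36  56  58   .   .   .  28  56  56  56  55  55  55  55  55  55  55  55
 0.32  58  58   .   .   .  28  29   .   5   5  35   .  21  32  54  54  54
 0.28  59   .   .   .   .   .  28  29  31  32  35  10  22  32  54  54  54
 0.24   .   .   .   .   .   .   .   .   .  34  35   9  20  24  54  54  54
 0.20   .   .   .   .   .   .   .   .   .   .   .  19   .  18  54  54  41
 0.16   .   .   .   .   .   .   .   .   .   .   .  21  19   .  54  56  41
 0.12   .   .   .   .   .   .   .   .  13  20   .  19  11   .  54  56  56
 0.08   .   .   .   .   .   .   .   .  19  21  14  20  14  22  54  55  55
 0.04   .   .   .   .   .   .   .   .   .   .  12  19  12  20  55  40  55
-0.00  27   .   .   .   .   .   .   .   .   .  12  12   .   .  55  55  41
-0.04  27   .   .   .   .   .   .   .   .   .  12  12   .   .  56  55  41
-0.08   .   .   .   .   .   .   .   .   .   .   .   .   .   .  57  56  41
-0.12   .   .   .   .   .   .   .   .   .   .   .   .   .   .  57  57  41
-0.16   .   .   .   .   .   .   .   .   .   .   .   .   .   .  57  57  41
-0.20   .   .   .   .   .   .   .   .   .   .   .   .   .   .  57  57  55
-0.24   .   .   .   .   .   .   .   .  18  20  11   .   4   4  58  57  41
-0.28   .   .   .   .   .   .   .   .  11  18  11   3   4   4  58  58  41
-0.32   .   .   .   .   .   .   .   .   .   .   .   3   4   4  58  58  56
-0.36   .   .   .   .   .   .   .   .   8   8   .   .   .   .  54  58  58
```

```bash
python3 -m handwheel '[[85,71,-203,30,0,0,-0.6],[85,71,-203,30,0,0,-0.6],[85,71,-203,30,0,0,-0.6],[85,71,-203,30,0,0,-0.6],[85,71,-203,30,0,0,-0.6],[85,71,-203,30,0,0,-0.6],[85,181,-343,30,0,0,-1.0],[85,181,-343,30,0,0,-1.0]]'
```

```text
clock: 0.77
tool_pos: [0.2717, 0.2341, 0.4349]
eef_rot: [179.9, -0.0, 114.7]
force: [1.5, 0.4, -0.1]
opening: 0.0853
finger_force: 0.0
```

```bash
python3 -m handwheel '[[85,100,-140,15,0,0,-0.42],[85,100,-140,15,0,0,-0.42],[85,100,-140,15,0,0,-0.42],[85,100,-140,15,0,0,-0.42],[85,180,-155,15,0,0,-0.42],[85,180,-155,15,0,0,-0.42],[85,180,-155,15,0,0,-0.42],[85,180,-155,15,0,0,-0.42]]'; python3 - <<'E'
from h import *
from cell import readout, viewer
from scipy.spatial.transform import Rotation as R
fs=pickle.load(open("f0.pkl","rb"))
s=readout.sense(); f=viewer.grab_frame("wrist"); g=viewer.grab_frame("scene")
T=np.eye(4);T[:3,:3]=R.from_euler("xyz",s["eef_rot"],degrees=True).as_matrix();T[:3,3]=s["tool_pos"]
f["pose"]=T@f["T_tool_cam"]; print(s["tool_pos"],s["eef_rot"],s["joints"].round(1)); print(f["pose"].round(3).tolist())
pickle.dump({"wrist":f},open("f1.pkl","wb")); cv2.imwrite("pics/w1.png",f["pixels"])
E
```

```text
clock: 1.43
tool_pos: [0.4538, 0.079, 0.4484]
eef_rot: [-179.9, -0.0, 90.6]
force: [-0.8, 0.3, 0.4]
opening: 0.085
finger_force: 0.0
[0.45381534 0.07896859 0.44835739] [-1.79868051e+02 -8.01895460e-03  9.06021382e+01] [ 0.3 10.9 92.3  0.  77.  -0.3]
[[1.0, 0.012, -0.0, 0.453], [0.011, -0.966, -0.257, 0.144], [-0.003, 0.257, -0.966, 0.419], [0.0, 0.0, 0.0, 1.0]]
```

View pics/w1.png

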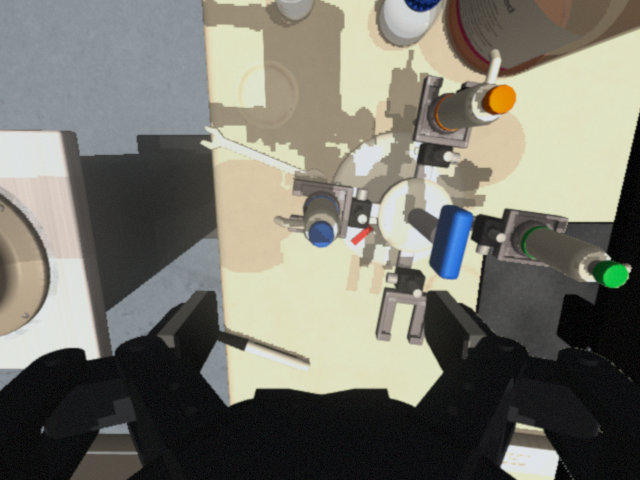

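The wrist view shows the blue knob at (452,243), the hub at (415,217), the empty fork at (403,315) opening toward -y, and the red mark at (362,236).

```bash
cat > w.py <<'E'
from h import *
def wrist(f,ax=np.array([.539,.080])):
    P=cloud(f);H=hsv(f);x,y,z=P[...,0],P[...,1],P[...,2]; r=np.hypot(x-ax[0],y-ax[1])
    M=blue(H)&(r<.04)&(z>.15)&(z<.22); Z=z[M]; top=np.median(Z[Z>np.percentile(Z,50)]); M&=(z>top-.004)
    Mu=M.astype(np.uint8); Mu=cv2.morphologyEx(Mu,cv2.MORPH_OPEN,np.ones((3,3))); M=Mu>0
    v,u=np.nonzero(M); q=np.array([ray(f,a,b,.200)[:2] for a,b in zip(u,v)])
    R=cv2.minAreaRect((q*1000).astype(np.float32)); print("knob top z",top.round(4),"rect",np.round(R[0],1),np.round(R[1],1),round(R[2],2),"n",len(u))
    w,V=np.linalg.eigh(np.cov(q.T)); print("knob mean",q.mean(0).round(4),"dir",np.degrees(np.arctan2(V[1,1],V[0,1])).round(2)%180)
    M=red(H)&(r<.09)&(z<.04); v,u=np.nonzero(M); c=ray(f,u.mean(),v.mean(),np.nanmedian(z[M]))
    print("mark",len(u),u.mean().round(1),v.mean().round(1),c.round(4),"angle",np.degrees(np.arctan2(c[1]-ax[1],c[0]-ax[0])).round(2))
    q=P[M][:,:2]; w,V=np.linalg.eigh(np.cov(q.T)); print("   mark long dir",np.degrees(np.arctan2(V[1,1],V[0,1])).round(2)%180)
    return P,H
if __name__=="__main__":
    f=pickle.load(open("f1.pkl","rb"))["wrist"]; P,H=wrist(f)
    x,y,z=P[...,0],P[...,1],P[...,2]
    M=np.zeros((480,640),bool); M[285:345,370:432]=1; M&=(z>.1)&(z<.15)
    Q=P[M]; zt=np.median(Q[:,2]); print("fork n",len(Q),"z pct",np.percentile(Q[:,2],[5,25,50,75,95]).round(4))
    R=cv2.minAreaRect((Q[:,:2]*1000).astype(np.float32)); print(np.round(R[0],1),np.round(R[1],1),R[2])
    # hub disc & foot
    r=np.hypot(x-.539,y-.08)
    M=(z>.006)&(z<.03)&(r<.1); hull=cv2.convexHull(P[M][:,:2].astype(np.float32))[:,0]
    from scipy.optimize import least_squares
    print("foot",least_squares(lambda p:np.hypot(hull[:,0]-p[0],hull[:,1]-p[1])-.08,[.539,.08],loss="soft_l1",f_scale=.002).x.round(4))
E
python3 w.py
```

```text
knob top z 0.2015 rect [541.5  82.7] [45.8 13.1] 81.78 n 1247
knob mean [0.5416 0.0831] dir 82.3
mark 72 361.2 234.9 [0.5013 0.043  0.0169] angle -135.51
   mark long dir 43.02000000000001
fork n 1917 z pct [0.1212 0.1246 0.1258 0.1287 0.14  ]
[531.8  -2.1] [64.  44.1] 83.43223571777344
foot [0.5417 0.0826]
```

```bash
python3 -m handwheel '[[40,87,3,0,0,0,-0.127],[40,87,3,0,0,0,-0.127],[40,87,3,0,0,0,-0.127],[40,87,3,0,0,0,-0.127],[40,87,3,-40,0,0,-0.127],[40,87,3,-75,0,0,-0.127],[40,87,3,-105,0,0,-0.127],[40,87,3,-105,0,0,-0.127]]'; python3 -m handwheel '[[40,0,0,0,0,0,0],[40,0,0,0,0,0,0]]'
```

```text
clock: 2.2
tool_pos: [0.5356, 0.0834, 0.34]
eef_rot: [-179.4, 0.1, 83.5]
force: [-0.4, -0.2, 0.2]
opening: 0.0398
finger_force: 0.0
clock: 2.37
tool_pos: [0.5388, 0.0831, 0.3473]
eef_rot: [179.8, -0.0, 83.5]
force: [-0.3, 0.1, -0.3]
opening: 0.0403
finger_force: 0.0
```

```bash
python3 -m handwheel '[[8,0,0,0,0,0,0],[8,0,0,0,0,0,0],[8,0,0,0,0,0,0],[8,0,0,0,0,0,0],[8,0,0,0,0,0,0],[8,0,0,0,0,0,0]]'
```

```text
clock: 2.87
tool_pos: [0.5409, 0.0826, 0.3476]
eef_rot: [179.4, -0.1, 83.4]
force: [8.7, -0.8, 3.1]
opening: 0.013
finger_force: 59.7
```

```bash
python3 -m handwheel '[[8,1,0,0,0,0,-0.08],[8,1,0,0,0,0,-0.17],[8,1,0,0,0,0,-0.26],[8,1,0,0,0,0,-0.35],[8,1,0,0,0,0,-0.44],[8,1,0,0,0,0,-0.53],[8,1,0,0,0,0,-0.62],[8,1,0,0,0,0,-0.69]]'; python3 -m handwheel '[[8,0,0,0,0,0,0],[8,0,0,0,0,0,0],[8,0,0,0,0,0,0]]'
```

```text
clock: 3.53
tool_pos: [0.5416, 0.0824, 0.3476]
eef_rot: [179.6, -0.4, 43.6]
force: [7.2, -0.9, 2.9]
opening: 0.0126
finger_force: 59.8
clock: 3.78
tool_pos: [0.5416, 0.0824, 0.3476]
eef_rot: [179.6, -0.4, 43.8]
force: [7.7, -1.5, 2.8]
opening: 0.0123
finger_force: 59.9
```

```bash
python3 - <<'E'
from h import *
from cell import readout, viewer
from scipy.spatial.transform import Rotation as R
s=readout.sense(); f=viewer.grab_frame("wrist")
T=np.eye(4);T[:3,:3]=R.from_euler("xyz",s["eef_rot"],degrees=True).as_matrix();T[:3,3]=s["tool_pos"]
f["pose"]=T@f["T_tool_cam"]; print(s["tool_pos"],s["eef_rot"],s["force"],s["moment"])
fs={"wrist":f,"scene":viewer.grab_frame("scene"),"side":viewer.grab_frame("side")}
pickle.dump(fs,open("f2.pkl","wb"))
a=f["pixels"]; cv2.imwrite("pics/w2.png",np.hstack([cv2.resize(a,(400,300)),cv2.resize(fs["side"]["pixels"][130:310,220:460],(400,300))]))
E
```

```text
[0.54159538 0.08240099 0.3476096 ] [179.62478433  -0.3629078   43.84165627] [ 7.71100393 -1.4824915   2.78222138] [-0.21306572 -0.62921535 -0.19970809]
```

View pics/w2.png

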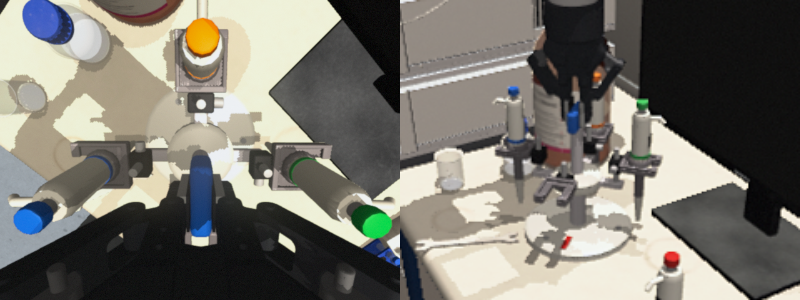

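The wrist half shows the head aligned with the gripper. In the side half, the empty fork sits above the red mark, which is at about (567,240) in the picture. Now I'll release, lift, back off and measure.

```bash
python3 -m handwheel '[[50,0,0,0,0,0,0],[50,0,0,0,0,0,0],[50,0,0,0,0,0,0],[50,0,0,0,0,0,0],[50,0,0,40,0,0,0],[50,0,0,80,0,0,0],[50,0,0,112,0,0,0],[85,-30,-30,112,0,0,0]]'; python3 -m handwheel '[[85,-80,-90,0,0,0,0],[85,-80,-90,0,0,0,0],[85,-80,-90,0,0,0,0],[85,-80,-90,0,0,0,0],[85,-80,-90,0,0,0,0]]'
cat > look.py <<'E'
from h import *
from cell import readout, viewer
from scipy.spatial.transform import Rotation as R
def look(name):
    s=readout.sense(); f=viewer.grab_frame("wrist")
    T=np.eye(4);T[:3,:3]=R.from_euler("xyz",s["eef_rot"],degrees=True).as_matrix();T[:3,3]=s["tool_pos"]
    f["pose"]=T@f["T_tool_cam"]; print(s["clock"],s["tool_pos"].round(4),s["eef_rot"].round(2),s["force"].round(1))
    pickle.dump({"wrist":f},open(name+".pkl","wb")); cv2.imwrite(f"pics/{name}.png",f["pixels"]); return s,f
E
python3 - <<'E'
from look import *; from w import wrist
s,f=look("f3"); P,H=wrist(f,np.array([.541,.082]))
x,y,z=P[...,0],P[...,1],P[...,2]; a=np.radians(224); dx,dy=x-.541,y-.082
rad=dx*np.cos(a)+dy*np.sin(a); tan=-dx*np.sin(a)+dy*np.cos(a)
M=(rad>.072)&(rad<.13)&(abs(tan)<.035)&(z>.105)&(z<.14)
R_=cv2.minAreaRect((P[M][:,:2]*1000).astype(np.float32)); print("fork",M.sum(),np.round(R_[0],1),np.round(R_[1],1),round(R_[2],2),"z",np.percentile(z[M],[5,25,50,75,95]).round(4), "tan range",np.percentile(tan[M],[1,99]).round(4),"rad",np.percentile(rad[M],[1,99]).round(4))
E
```

```text
clock: 4.6
tool_pos: [0.5141, 0.0555, 0.4643]
eef_rot: [179.3, -0.8, 44.1]
force: [0.8, -1.3, -0.0]
opening: 0.0606
finger_force: 0.0
clock: 5.02
tool_pos: [0.4295, -0.0377, 0.4573]
eef_rot: [180.0, -0.0, 43.7]
force: [0.2, -0.4, -0.3]
opening: 0.0851
finger_force: 0.0
5.0167 [ 0.4295 -0.0377  0.4573] [ 1.7996e+02 -3.0000e-02  4.3690e+01] [ 0.2 -0.4 -0.3]
knob top z 0.2012 rect [527.5  67. ] [ 7.6 12.8] 43.72 n 321
knob mean [0.5278 0.0674] dir 134.5
mark 0 nan nan [nan nan nan] angle nan
   mark long dir nan
fork 1861 [474.   16.5] [43.4 44. ] 43.91 z [0.1239 0.1248 0.1257 0.1286 0.1298] tan range [-0.0211  0.0224] rad [0.0724 0.1152]w.py:9: RuntimeWarning: Mean of empty slice.
  M=red(H)&(r<.09)&(z<.04); v,u=np.nonzero(M); c=ray(f,u.mean(),v.mean(),np.nanmedian(z[M]))
  ret = ret.dtype.type(ret / rcount)
  return np.nanmean(a, axis, out=out, keepdims=keepdims)
w.py:10: RuntimeWarning: Mean of empty slice.
  print("mark",len(u),u.mean().round(1),v.mean().round(1),c.round(4),"angle",np.degrees(np.arctan2(c[1]-ax[1],c[0]-ax[0])).round(2))
  avg = a.mean(axis, **keepdims_kw)
  ret = um.true_divide(
w.py:11: RuntimeWarning: Degrees of freedom <= 0 for slice
  q=P[M][:,:2]; w,V=np.linalg.eigh(np.cov(q.T)); print("   mark long dir",np.degrees(np.arctan2(V[1,1],V[0,1])).round(2)%180)
  c *= np.true_divide(1, fact)
  c *= np.true_divide(1, fact)
```

View pics/f3.png

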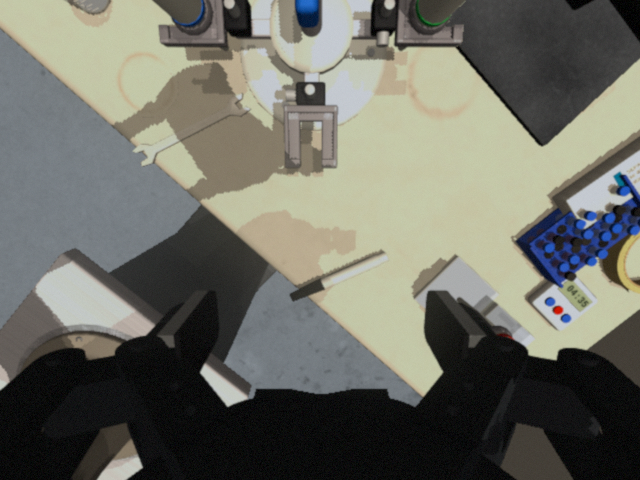

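The picture shows the fork at (311,137), hiding the mark, with the head aligned and the stand at (475,305). Next I'll look at the pipette from above.

```bash
python3 -m handwheel '[[85,-50,-215,0,0,0,-0.71],[85,-50,-215,0,0,0,-0.71],[85,-50,-215,0,0,0,-0.71],[85,-50,-215,0,0,0,-0.71],[85,-50,-215,0,0,0,-0.71],[85,-50,-215,0,0,0,-0.71],[85,-50,-215,0,0,0,-0.71],[85,-50,-215,0,0,0,-0.71]]'; python3 -m handwheel '[[85,0,0,0,0,0,0],[85,0,0,0,0,0,0]]'; python3 - <<'E'
from look import *
from scipy.optimize import least_squares
s,f=look("f4"); P=cloud(f);H=hsv(f);x,y,z=P[...,0],P[...,1],P[...,2]
pp=np.array([.461,-.253]); r=np.hypot(x-pp[0],y-pp[1])
M=red(H)&(r<.04)&(z>.18); v,u=np.nonzero(M); print("btn",len(u),ray(f,u.mean(),v.mean(),.200).round(4),np.nanmedian(P[M],0).round(4))
M=(r<.06)&(z>.104)&(z<.114); R_=cv2.minAreaRect((P[M][:,:2]*1000).astype(np.float32)); print("plate",np.round(R_[0],1),np.round(R_[1],1),round(R_[2],2),np.median(z[M]),cv2.boxPoints(R_).round().tolist())
for lo,hi in((.112,.12),(.125,.16),(.168,.184)):
    M=(r<.045)&(z>lo)&(z<hi); Q=P[M]
    if len(Q)<8: continue
    p=least_squares(lambda p:np.hypot(Q[:,0]-p[0],Q[:,1]-p[1])-p[2],[*pp,.013],loss="soft_l1",f_scale=.001).x
    d=Q[:,:2]-p[:2]; k=np.argsort(np.hypot(*d.T))[-15:]; m=d[k].mean(0); print(lo,len(Q),p.round(4),"far",m.round(4),np.degrees(np.arctan2(m[1],m[0])).round(1))
E
```

```text
clock: 5.73
tool_pos: [0.3813, -0.2517, 0.4562]
eef_rot: [-179.9, 0.0, 3.3]
force: [-0.6, 0.6, 0.8]
opening: 0.0848
finger_force: 0.0
clock: 5.9
tool_pos: [0.3813, -0.2504, 0.4567]
eef_rot: [-180.0, -0.0, 3.4]
force: [-0.2, 0.3, -0.2]
opening: 0.0851
finger_force: 0.0
5.9 [ 0.3813 -0.2504  0.4567] [-1.7998e+02 -1.0000e-02  3.4200e+00] [-0.2  0.3 -0.2]
btn 440 [ 0.4625 -0.2522  0.2   ] [ 0.4622 -0.2521  0.2035]
plate [ 462.2 -255.6] [56.2 57.9] 2.31 0.11150540554697247 [[433.0, -228.0], [435.0, -286.0], [491.0, -283.0], [489.0, -226.0]]
0.112 789 [ 0.4638 -0.2553  0.0247] far [-0.0166 -0.0067] -158.0
0.125 28 [ 0.4625 -0.2532  0.0137] far [-0.0111  0.0061] 151.4
0.168 411 [ 0.4589 -0.2531  0.0138] far [-0.0272 -0.0026] -174.6
```

View pics/f4.png

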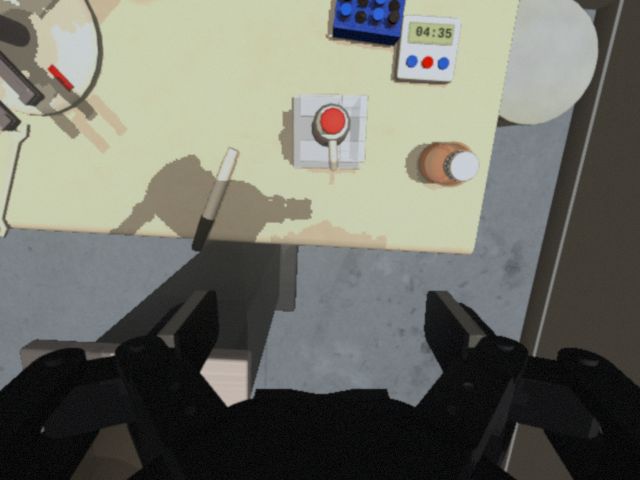

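The pipette's red button is at (332,121), its finger rest points toward -x, and the stand is square to within about 2°. The amber bottle at (450,165) is clear of the fingers. Descending to grasp.

```bash
python3 -m handwheel '[[70,81,-2,0,0,0,0.02],[70,81,-2,0,0,0,0.02],[70,81,-2,0,0,0,0.02],[70,81,-2,-40,0,0,0.02],[70,81,-2,-80,0,0,0.02],[70,81,-2,-115,0,0,0.02],[70,81,-2,-140,0,0,0.02],[70,81,-2,-142,0,0,0.02]]'; python3 -m handwheel '[[70,0,0,0,0,0,0],[70,0,0,0,0,0,0],[70,0,0,0,0,0,0]]'
```

```text
clock: 6.62
tool_pos: [0.4606, -0.2518, 0.3102]
eef_rot: [-179.6, 0.4, 4.5]
force: [-0.6, -0.0, -0.1]
opening: 0.0697
finger_force: 0.0
clock: 6.87
tool_pos: [0.4622, -0.2538, 0.317]
eef_rot: [179.8, -0.2, 4.4]
force: [-0.1, -0.3, 0.4]
opening: 0.0701
finger_force: 0.0
```

```bash
python3 -m handwheel '[[70,0,1,-4,0,0,0],[70,0,1,-4,0,0,0],[22,0,1,-4,0,0,0],[22,0,1,-4,0,0,0],[22,0,1,-4,0,0,0],[22,0,1,-4,0,0,0],[22,0,1,-4,0,0,0],[22,0,1,-4,0,0,0]]'; python3 -m handwheel '[[22,0,0,0,0,0,0],[22,0,0,0,0,0,0]]'
```

```text
clock: 7.53
tool_pos: [0.4615, -0.2527, 0.3111]
eef_rot: [180.0, -0.0, 4.3]
force: [-1.3, 1.9, 4.2]
opening: 0.0248
finger_force: 58.6
clock: 7.7
tool_pos: [0.4615, -0.2527, 0.311]
eef_rot: [180.0, -0.0, 4.3]
force: [-1.5, 1.2, 5.2]
opening: 0.0246
finger_force: 58.7
```

```bash
python3 -m handwheel '[[22,0,0,7,0,0,0],[22,0,0,14,0,0,0],[22,0,0,14,0,0,0],[22,0,10,14,0,0,0],[22,-1,20,14,0,0,0],[22,-1,30,14,0,0,0],[22,-2,45,14,0,0,0],[22,-2,60,14,0,0,0]]'
```

```text
clock: 8.37
tool_pos: [0.4592, -0.191, 0.3245]
eef_rot: [-180.0, 0.0, 4.3]
force: [-0.0, 0.2, -1.4]
opening: 0.0246
finger_force: 58.9
```

```bash
python3 -m handwheel '[[22,-15,40,25,0,0,0.10],[22,-33,80,25,0,0,0.20],[22,-33,120,25,0,0,0.30],[22,-33,162,25,0,0,0.40],[22,-33,162,25,0,0,0.50],[22,-33,162,25,0,0,0.60],[22,-33,162,25,0,0,0.69],[22,-33,162,25,0,0,0.69]]'; python3 -m handwheel '[[22,0,0,0,0,0,0],[22,0,0,0,0,0,0]]'; python3 - <<'E'
from look import *
s,f=look("f5"); fs={"wrist":f,"scene":viewer.grab_frame("scene"),"side":viewer.grab_frame("side")}; pickle.dump(fs,open("f5.pkl","wb"))
P=cloud(f);x,y,z=P[...,0],P[...,1],P[...,2]; a=np.radians(223.9); dx,dy=x-.541,y-.082
rad=dx*np.cos(a)+dy*np.sin(a); tan=-dx*np.sin(a)+dy*np.cos(a)
M=(rad>.060)&(rad<.13)&(abs(tan)<.035)&(z>.112)&(z<.14); print("fork z",np.percentile(z[M],[5,25,50,75,95]).round(4))
for lo in np.arange(.072,.118,.006):
    m=M&(rad>=lo)&(rad<lo+.006)
    if m.sum()>10: t=np.percentile(tan[m],[1,99]); print(lo.round(3),m.sum(),t.round(4),t.mean().round(4))
print("end",np.percentile(rad[M],99.5).round(4))
im=[f["pixels"][:,:],fs["side"]["pixels"][150:330,240:480]]
cv2.imwrite("pics/v5.png",np.hstack([cv2.resize(i,(400,300)) for i in im]))
E
```

```text
clock: 9.03
tool_pos: [0.4259, -0.0292, 0.3497]
eef_rot: [-180.0, 0.0, 44.2]
force: [-0.5, 0.2, -1.0]
opening: 0.0251
finger_force: 59.3
clock: 9.2
tool_pos: [0.4263, -0.0303, 0.3497]
eef_rot: [-180.0, 0.0, 43.7]
force: [-0.3, -0.6, -1.7]
opening: 0.0245
finger_force: 59.3
9.2 [ 0.4263 -0.0303  0.3497] [-179.99    0.     43.74] [-0.3 -0.6 -1.7]
fork z [0.1239 0.125  0.1262 0.1287 0.1298]
0.072 1005 [-0.0207  0.0223] 0.0008
0.078 593 [-0.0211  0.0224] 0.0006
0.084 596 [-0.0208  0.0226] 0.0009
0.09 598 [-0.021   0.0222] 0.0006
0.096 549 [-0.0211  0.0224] 0.0007
0.102 548 [-0.0209  0.0225] 0.0008
0.108 555 [-0.021   0.0221] 0.0006
0.114 99 [-0.0206  0.0223] 0.0008
end 0.1151
```

View pics/v5.png

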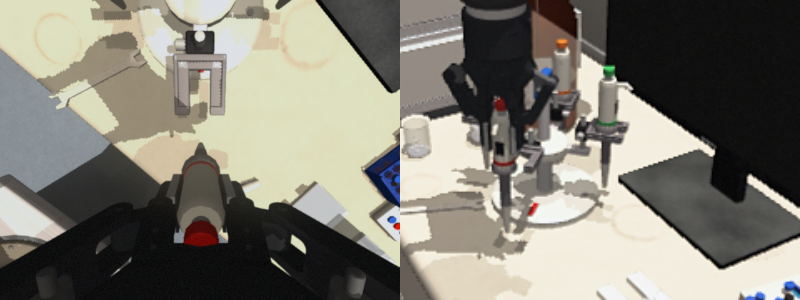

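Left half, wrist view: the fork is at (200,85) with the red mark centred in its slot, and the held pipette points at the slot from (200,195). Now I'll measure the lateral offset between pipette and slot in this same view.

```bash
python3 - <<'E'
from h import *
from scipy.optimize import least_squares
fs=pickle.load(open("f5.pkl","rb")); a=np.radians(223.9)
for n,f in fs.items():
    P=cloud(f);H=hsv(f);dx,dy=P[...,0]-.541,P[...,1]-.082;z=P[...,2]
    rad=dx*np.cos(a)+dy*np.sin(a); tan=-dx*np.sin(a)+dy*np.cos(a)
    for lo,hi,r in((.058,.09,None),(.09,.1,.007),(.1,.12,.007),(.12,.143,.007),(.15,.156,.016),(.16,.18,.013)):
        M=(rad>.135)&(rad<.19)&(abs(tan)<.025)&(z>lo)&(z<hi)
        if M.sum()<15: continue
        Q=np.stack([rad[M],tan[M]],1); rr=r or .005
        p=least_squares(lambda p:np.hypot(Q[:,0]-p[0],Q[:,1]-p[1])-rr,[.16,0],loss="soft_l1",f_scale=.001).x
        print(n,lo,M.sum(),p.round(4),"tan range",np.percentile(Q[:,1],[2,98]).round(4),Q[:,1].mean().round(4))
    # fork top-view in this camera
    M=(rad>.07)&(rad<.118)&(abs(tan)<.035)&(z>.112)&(z<.14)
    print(n,"fork",M.sum(),"tan",np.percentile(tan[M],[1,99]).round(4),"z",np.percentile(z[M],[25,50,90]).round(4))
    M=red(H)&(rad>.02)&(rad<.09)&(z<.04)&(abs(tan)<.03)
    if M.any(): print(n,"mark",M.sum(),np.median(rad[M]).round(4),np.mean(tan[M]).round(4))
    # dark/grey collar bottom z: white/black? foot circle
E
```

```text
wrist 0.058 75 [0.1598 0.0011] tan range [-0.0031  0.0055] 0.0013
wrist 0.09 45 [0.1603 0.0013] tan range [-0.0048  0.0068] 0.0014
wrist 0.1 143 [0.16   0.0014] tan range [-0.0045  0.0072] 0.0015
wrist 0.15 255 [0.1604 0.0015] tan range [-0.0139  0.0165] 0.0013
wrist 0.16 760 [0.1599 0.0015] tan range [-0.0107  0.0138] 0.0016
wrist fork 4973 tan [-0.0209  0.0224] z [0.1248 0.1256 0.1294]
wrist mark 9 0.0685 0.0024
scene 0.058 56 [0.1605 0.0004] tan range [-0.0057  0.0044] -0.0008
scene 0.09 27 [0.1589 0.0008] tan range [-0.0056  0.0058] -0.0007
scene 0.1 58 [0.1599 0.0006] tan range [-0.0061  0.0057] -0.0008
scene 0.12 65 [0.16   0.0008] tan range [-0.0064  0.0055] -0.0009
scene 0.15 54 [0.1586 0.0008] tan range [-0.0152  0.0146] -0.0028
scene 0.16 120 [0.1597 0.0005] tan range [-0.0171  0.0135] -0.0018
scene fork 139 tan [-0.0228  0.0011] z [0.122  0.1244 0.1279]
scene mark 14 0.056 0.0012
side 0.058 56 [0.1608 0.0026] tan range [-0.0023  0.0082] 0.0037
side 0.09 21 [0.1603 0.0021] tan range [-0.0013  0.0086] 0.0043
side 0.1 56 [0.1605 0.0027] tan range [-0.0036  0.0095] 0.0039
side 0.12 63 [0.1602 0.0024] tan range [-0.0018  0.0097] 0.0047
side 0.15 48 [0.16  0.002] tan range [-0.0116  0.018 ] 0.0065
side 0.16 112 [0.1607 0.0026] tan range [-0.0099  0.0205] 0.0056
side fork 163 tan [-0.0081  0.0239] z [0.1213 0.1232 0.1273]
side mark 19 0.0544 0.0013
```

```bash
python3 -m handwheel '[[22,-0.5,0.6,0,0,0,0],[22,6.5,7.4,0,0,0,0],[22,13.5,14.2,0,0,0,0],[22,20.5,21,0,0,0,0],[22,27.5,27.7,0,0,0,0],[22,34.5,34.4,0,0,0,0],[22,34.5,34.4,0,0,0,0],[22,34.5,34.4,0,0,0,0]]'; python3 - <<'E'
from look import *
s,f=look("f6"); fs={"scene":viewer.grab_frame("scene"),"side":viewer.grab_frame("side"),"wrist":f}; pickle.dump(fs,open("f6.pkl","wb"))
a=np.radians(223.9); d=s["tool_pos"][:2]-[.541,.082]; print("rad,tan",d@[np.cos(a),np.sin(a)],d@[-np.sin(a),np.cos(a)],s["moment"].round(2))
E
```

```text
clock: 10.02
tool_pos: [0.4614, 0.0042, 0.3495]
eef_rot: [-180.0, 0.0, 44.0]
force: [-0.1, -0.6, -2.5]
opening: 0.0245
finger_force: 59.3
10.0167 [0.4614 0.0042 0.3495] [-1.7999e+02  3.0000e-02  4.3960e+01] [-0.1 -0.6 -2.5]
rad,tan 0.11130442368670404 0.000810621588644563 [0.01 0.05 0.  ]
```

```bash
python3 -m handwheel '[[22,5,4.9,0,0,0,0],[22,10,9.7,0,0,0,0],[22,15.7,15.2,0,0,0,0],[22,15.7,15.2,0,0,0,0],[22,15.7,15.2,0,0,0,0]]'; python3 - <<'E'
from look import *
s,f=look("f7")
a=np.radians(223.9); d=s["tool_pos"][:2]-[.541,.082]; print("rad,tan",d@[np.cos(a),np.sin(a)],d@[-np.sin(a),np.cos(a)],s["moment"].round(2))
P=cloud(f);dx,dy=P[...,0]-.541,P[...,1]-.082;z=P[...,2]
rad=dx*np.cos(a)+dy*np.sin(a); tan=-dx*np.sin(a)+dy*np.cos(a)
from scipy.optimize import least_squares
for lo,hi,r in((.15,.156,.016),(.16,.18,.013)):
    M=(rad<.12)&(rad>.06)&(abs(tan)<.02)&(z>lo)&(z<hi)
    if M.sum()<15: continue
    Q=np.stack([rad[M],tan[M]],1); p=least_squares(lambda p:np.hypot(Q[:,0]-p[0],Q[:,1]-p[1])-r,[.09,0],loss="soft_l1",f_scale=.001).x; print("pip",lo,p.round(4))
M=(rad>.055)&(rad<.118)&(abs(tan)<.035)&(z>.112)&(z<.14)
for l in(.06,.068,.072,.08,.09,.1):
    m=M&(rad>=l)&(rad<l+.006); 
    if m.sum()>10: print(l,m.sum(),np.percentile(tan[m],[1,99]).round(4),np.percentile(z[m],[20,80]).round(4))
i=f["pixels"]; cv2.imwrite("pics/f7c.png",cv2.resize(i[100:420,140:500],(540,480)))
E
```

```text
clock: 10.58
tool_pos: [0.477, 0.0193, 0.3496]
eef_rot: [180.0, 0.0, 43.9]
force: [-0.1, -0.1, -1.7]
opening: 0.024
finger_force: 59.3
10.5833 [0.477  0.0193 0.3496] [1.800e+02 1.000e-02 4.393e+01] [-0.1 -0.1 -1.7]
rad,tan 0.08960314316851142 0.0008590693717797564 [-0.01  0.01 -0.05]
pip 0.15 [0.0895 0.0011]
pip 0.16 [0.089  0.0011]
0.06 570 [-0.0197  0.0217] [0.1249 0.1283]
0.068 670 [-0.0208  0.0224] [0.125  0.1291]
0.072 698 [-0.0209  0.0225] [0.1246 0.1264]
0.08 472 [-0.0206  0.0228] [0.1242 0.1283]
0.09 174 [-0.0209  0.0226] [0.1252 0.1292]
```

View pics/f7c.png

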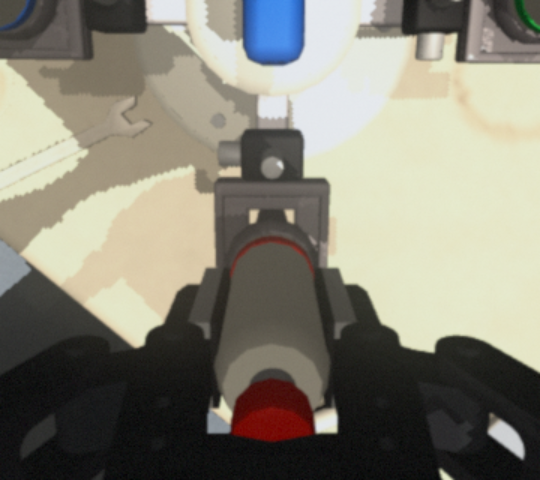

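The close-up shows the collar at (270,255), centred over the fork recess with the finger rest pointing outward. Lowering, then feeling for the seat.

```bash
python3 -m handwheel '[[22,0,0,-4,0,0,0],[22,0,0,-8,0,0,0],[22,0,0,-11,0,0,0],[22,0,0,-13,0,0,0],[22,0,0,-13,0,0,0]]'; python3 -m handwheel '[[22,0,0,-1,0,0,0],[22,0,0,-2,0,0,0],[22,0,0,-3,0,0,0],[22,0,0,-4,0,0,0],[22,0,0,-4,0,0,0],[22,0,0,-4,0,0,0]]'; python3 -m handwheel '[[22,0,0,-1,0,0,0],[22,0,0,-2,0,0,0],[22,0,0,-3,0,0,0],[22,0,0,-3,0,0,0]]'
```

```text
clock: 11.05
tool_pos: [0.4765, 0.0188, 0.3361]
eef_rot: [-179.9, 0.0, 43.9]
force: [0.7, 0.6, -1.0]
opening: 0.025
finger_force: 59.3
clock: 11.55
tool_pos: [0.4767, 0.0189, 0.3327]
eef_rot: [180.0, -0.0, 43.9]
force: [0.1, -0.1, -1.6]
opening: 0.0245
finger_force: 59.3
clock: 11.88
tool_pos: [0.4767, 0.0189, 0.3295]
eef_rot: [-180.0, 0.0, 43.9]
force: [-0.0, 0.4, -1.4]
opening: 0.0246
finger_force: 59.3
```

```bash
for i in 1; do python3 -m handwheel '[[22,0.2,0.2,-1,0,0,0],[22,0.2,0.2,-2,0,0,0],[22,0.2,0.2,-2,0,0,0]]'; done; python3 -m handwheel '[[22,0,0,-0.7,0,0,0],[22,0,0,-1.5,0,0,0],[22,0,0,-1.5,0,0,0]]'
```

```text
clock: 12.13
tool_pos: [0.4769, 0.0191, 0.3275]
eef_rot: [-180.0, 0.0, 43.9]
force: [-0.1, -0.5, -1.0]
opening: 0.0248
finger_force: 59.3
clock: 12.38
tool_pos: [0.4769, 0.0191, 0.3261]
eef_rot: [-180.0, 0.0, 43.9]
force: [0.3, -0.4, -0.9]
opening: 0.0248
finger_force: 59.3
```

```bash
python3 -m handwheel '[[22,0,0,-0.5,0,0,0],[22,0,0,-1,0,0,0],[22,0,0,-1,0,0,0]]'; python3 -m handwheel '[[22,0,0,-0.5,0,0,0],[22,0,0,-1,0,0,0],[22,0,0,-1,0,0,0]]'
```

```text
clock: 12.63
tool_pos: [0.4769, 0.0191, 0.3251]
eef_rot: [-180.0, 0.0, 43.9]
force: [-0.6, 0.6, -1.3]
opening: 0.0245
finger_force: 59.3
clock: 12.88
tool_pos: [0.477, 0.0191, 0.3243]
eef_rot: [180.0, -0.0, 43.9]
force: [-0.1, -0.6, 0.3]
opening: 0.025
finger_force: 59.3
```

```bash
python3 -m handwheel '[[22,0,0,-0.5,0,0,0],[22,0,0,-1,0,0,0],[22,0,0,-1,0,0,0]]'
```

```text
clock: 13.13
tool_pos: [0.477, 0.0191, 0.3235]
eef_rot: [180.0, -0.0, 43.9]
force: [-0.7, 0.8, 2.5]
opening: 0.0249
finger_force: 59.5
```

```bash
python3 -m handwheel '[[22,0,0,-0.5,0,0,0],[22,0,0,-1,0,0,0],[22,0,0,-1,0,0,0]]'; python3 - <<'E'
from look import *
s,f=look("f8"); print(s["moment"].round(2))
P=cloud(f);a=np.radians(223.9);dx,dy=P[...,0]-.541,P[...,1]-.082;z=P[...,2]
rad=dx*np.cos(a)+dy*np.sin(a); tan=-dx*np.sin(a)+dy*np.cos(a)
for l in(.072,.08):
    m=(z>.112)&(z<.14)&(abs(tan)<.035)&(rad>=l)&(rad<l+.006); print(np.percentile(tan[m],[1,99]).round(4),np.percentile(z[m],[20,80]).round(4))
i=f["pixels"]; g=viewer.grab_frame("side")["pixels"]
cv2.imwrite("pics/v8.png",np.hstack([cv2.resize(i[100:420,140:500],(400,355)),cv2.resize(g[170:290,270:405],(400,355),interpolation=cv2.INTER_CUBIC)]))
E
```

```text
clock: 13.38
tool_pos: [0.4769, 0.0191, 0.3226]
eef_rot: [180.0, -0.0, 43.9]
force: [-2.9, -0.3, 6.0]
opening: 0.0251
finger_force: 59.9
13.3833 [0.4769 0.0191 0.3226] [ 1.7997e+02 -2.0000e-02  4.3880e+01] [-2.9 -0.3  6. ]
[0.03 0.41 0.01]
[-0.0205  0.0221] [0.123  0.1305]
[-0.0209  0.0224] [0.1232 0.1304]
```

View pics/v8.png

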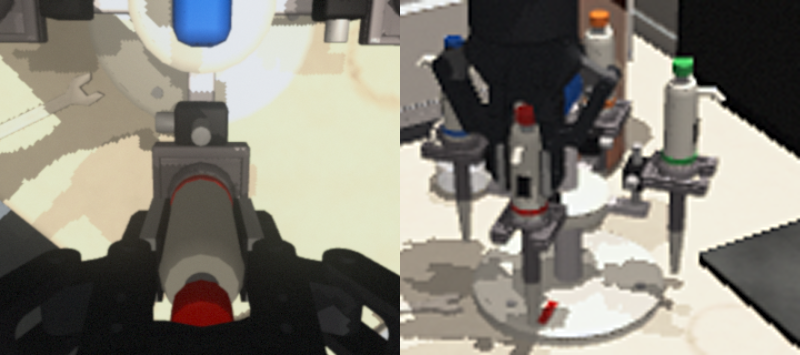

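The collar sits in the fork recess in the left half. In the right half the pipette is upright in the fork, above the mark. The fork is carrying about 7 N, so I'll ease off slightly, release, then retreat straight up.

```bash
python3 -m handwheel '[[22,0,0,0.8,0,0,0],[22,0,0,0.8,0,0,0]]'; python3 -m handwheel '[[32,0,0,0,0,0,0],[32,0,0,0,0,0,0],[45,0,0,0,0,0,0],[60,0,0,0,0,0,0],[60,0,0,0,0,0,0],[60,0,0,0,0,0,0],[60,0,0,0,0,0,0]]'
```

```text
clock: 13.65
tool_pos: [0.4769, 0.0191, 0.3233]
eef_rot: [180.0, -0.0, 43.9]
force: [-1.0, 0.4, 3.7]
opening: 0.0246
finger_force: 59.9
clock: 14.23
tool_pos: [0.4769, 0.0191, 0.323]
eef_rot: [180.0, 0.0, 43.9]
force: [-0.2, 0.3, -0.0]
opening: 0.06
finger_force: 0.0
```

```bash
python3 -m handwheel '[[60,0,0,8,0,0,0],[60,0,0,20,0,0,0],[60,0,0,40,0,0,0],[60,0,0,70,0,0,0],[60,0,0,105,0,0,0],[60,0,0,130,0,0,0],[60,-40,-40,130,0,0,0],[60,-80,-80,130,0,0,0]]'; python3 -m handwheel '[[60,-20,-40,0,0,0,0],[60,-20,-40,0,0,0,0],[60,-20,-40,0,0,0,0]]'; python3 - <<'E'
from look import *
from scipy.optimize import least_squares
s,f=look("f9"); fs={"wrist":f,"scene":viewer.grab_frame("scene"),"side":viewer.grab_frame("side")}; pickle.dump(fs,open("f9.pkl","wb"))
a=np.radians(223.9)
for n,f in fs.items():
    P=cloud(f);H=hsv(f);dx,dy=P[...,0]-.541,P[...,1]-.082;z=P[...,2]
    rad=dx*np.cos(a)+dy*np.sin(a); tan=-dx*np.sin(a)+dy*np.cos(a)
    for lo,hi,r in((.075,.11,.007),(.142,.18,.013),(.202,.225,.006)):
        M=(rad>.06)&(rad<.12)&(abs(tan)<.03)&(z>lo)&(z<hi)
        if M.sum()<15: continue
        Q=np.stack([rad[M],tan[M]],1); p=least_squares(lambda p:np.hypot(Q[:,0]-p[0],Q[:,1]-p[1])-r,[.09,0],loss="soft_l1",f_scale=.001).x
        print(n,lo,M.sum(),p.round(4),"zmax",z[M].max().round(4))
    M=(rad>.068)&(rad<.118)&(abs(tan)<.035)&(z>.112)&(z<.131); print(n,"fork tan",np.percentile(tan[M],[1,99]).round(4))
    M=red(H)&(rad>.02)&(rad<.09)&(z<.04)&(abs(tan)<.03)
    if M.any(): print(n,"mark",M.sum(),np.median(rad[M]).round(4),np.mean(tan[M]).round(4))
v=[fs["scene"]["pixels"][140:300,190:350],fs["side"]["pixels"][160:320,250:410]]
cv2.imwrite("pics/v9.png",np.hstack([cv2.resize(i,(400,400),interpolation=cv2.INTER_CUBIC) for i in v]))
E
```

```text
clock: 14.9
tool_pos: [0.4179, -0.0396, 0.455]
eef_rot: [179.8, -0.1, 44.1]
force: [-0.9, -2.0, -0.7]
opening: 0.0604
finger_force: 0.0
clock: 15.15
tool_pos: [0.397, -0.0814, 0.4539]
eef_rot: [179.9, -0.0, 43.6]
force: [-0.4, -1.2, 0.0]
opening: 0.0603
finger_force: 0.0
15.15 [ 0.397  -0.0814  0.4539] [ 1.7991e+02 -3.0000e-02  4.3620e+01] [-0.4 -1.2  0. ]
wrist 0.142 313 [0.089 0.001] zmax 0.1799
wrist 0.202 818 [0.09   0.0013] zmax 0.2191
wrist fork tan [-0.0211  0.0227]
scene 0.075 80 [ 0.0892 -0.0003] zmax 0.1098
scene 0.142 201 [ 0.0891 -0.0002] zmax 0.1794
scene 0.202 62 [0.0904 0.    ] zmax 0.2175
scene fork tan [-0.0228  0.021 ]
scene mark 9 0.05 0.0012
side 0.075 73 [0.0895 0.0021] zmax 0.1099
side 0.142 189 [0.0898 0.0016] zmax 0.1799
side 0.202 44 [0.0913 0.0024] zmax 0.216
side fork tan [-0.02    0.0242]
side mark 19 0.0557 0.0013
```

View pics/v9.png

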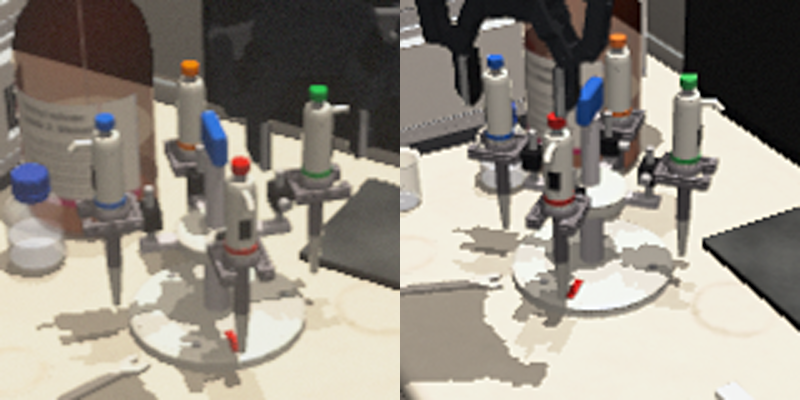

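Both views show the pipette upright and seated in the fork, with its red button at (240,165) and (556,122). The fork stands over the mark, the bystanders have not moved, and the arm is clear.

```bash
python3 -c "
from cell import workorder; print(workorder.sign_off())"
```

```text
the job is handed in; nothing more can be done
None
```

The job is handed in at about 15 s of the 51 s allowed: the fork stands over the red mark within about 1°, the pipette was released with the fork carrying about 5 N (peak about 7 N) and hangs upright and seated, and the arm touched neither the bottles nor the beaker; no verdict was shown.

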